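Close the lamp bay of the microscope lamp box

ROBOT

A 6-joint arm with a two-finger parallel gripper is mounted at the origin on the work surface. World frame = base frame: x ahead of the robot, y to its left, z up, the work surface at z = 0. Lengths are in mm, angles in degrees, forces in N, time in s.
With the tool pointing down it reaches from about 325 to 900 mm from the base axis. Payload 3.5 kg.
Tool frame: the origin (TCP) lies midway between the tips of the shut fingers; the grasp point (between the pads) lies 19 mm behind it; z points along the fingers, y is the direction in which the jaws open and shut (so a half turn about z gives the same grasp; the last joint's range is limited). The gripper opens to 85 mm and grips with 20 to 120 N. Pads are 22 mm wide; open, the fingers measure 114 mm over their backs; the gripper's body (76 mm by 85 mm) begins 54 mm behind the grasp point. The pads swing forward as they close: fully open they stand 13 mm farther back than shut.
Start: joints at [59.106, 15.837, -1.513, 72.651, 0, 84.076], TCP at [263.84, 566.577, 231.313] pointing down, gripper open.
Joint ranges: [-178.77, 178.77], [-48.84, 107.48], [-61.69, 71.31], [-111.58, 123.2], [-90, 87.43], [-180, 180]. Speed limits (degrees/s): [147.25, 147.25, 180, 180, 180, 180].

INTERFACE

Orientations are given as [roll, pitch, yaw] about the fixed x, y, z axes, in that order (R = Rz(yaw) Ry(pitch) Rx(roll)).
In Python, from bench import move_pose, servo_line, move_j, command_gripper, wait, ik, state, grab_frame, get_calibration, PlanningError, close_job gives the robot as it stands. Calls block until the motion is done:
- move_pose(position, orientation): joint-space move of the TCP to a pose.
- servo_line(position, attitude=None, feed=150, contact_N=None): straight line of the TCP; attitude=None keeps the orientation; feed is the mean speed in mm/s. With contact_N (N) it stops when the force on the tool has changed by that much, and returns True; else False.
- move_j(angles): joint-space move.
- command_gripper(opening, f_grip=None): finger opening in mm; f_grip is the grip in N (None keeps the last); returns when the fingers have stopped.
- wait(seconds).
- ik(position, orientation): joint angles nearest the present ones, or None.
- state(): the state.
- grab_frame(name): name is "side" or "top"; returns the picture (400x640x3 uint8, blue, green, red); there is no depth.
- get_calibration(name): a dict with "fov_y" (degrees; the focal length in pixels is half the picture's height over the tangent of half this angle, whatever the lens; pixels are square), "cx", "cy" (the principal point, pixels), "R" (3x3) and "t" (3): a world point X has camera coordinates R X + t. Camera axes: x right, y down, z forward; pixel columns grow to the right and rows downward; lengths in mm; the calibration is good to about 2 mm. A picture is of the moment at which its call begins. get_calibration takes no time and is no camera call.
A pose or a line that the arm cannot do raises PlanningError and nothing moves.
- close_job(): hands the job in, once; it reports no verdict.
The state is a dict: "t": time; "joints": joint angles; "qvel": joint speeds; "joint_torque": joint torques, N m; "tool_pos": TCP position; "tcp_rot": TCP orientation; "wrist_force": force on the tool from outside, world axes, zero at the start; "wrist_torque": the same for the moment, N m; "grip_width": finger opening in mm.
Only numpy, scipy, OpenCV 4.12 (cv2) and the standard library are available. Lean on these libraries where they do the work, as an engineer would, in place of code of your own. Each camera call takes 0.05 s, during which the arm holds its last target.

TASK

The lamp has been changed: put the grey cover back on the open bay of the lamp box, its tab hooked under the dark lip while the other edge is still raised, then lower that edge gently (do not let it fall) until the cover lies flat and flush in the bay. Then slide the catch fully over the cover's free edge to lock it, let go, and leave everything else on the table where it stands.

Things in the scene. Friction and masses are not known exactly. Their poses are not given: they have to be found in the camera images.
- lampbox: White lamp box fixed to the table, 246 long (x) x 184 wide (y) x 70 mm high (78.5 over the lip). Origin on the table under the centre of the open bay in its top, z up; it reaches from x = -112 to +134 mm. The lip is at the bay's -x end (towards the robot), the catch at the +x end. Fixed rails 10 mm high run beside the catch.
- bay_seat (a point): Centre of the bay at seat height; axes as the box's. Bay walls at x = +-78, y = +-59 mm. The seat is a ledge all round inside the bay, 10 mm wide (16 at the lip end), 62 mm above the table and 8 mm below the rim. The cover seated: same axes as the box, its origin at x = +7 to +11, y about 0, z = 0 mm here.
- lip_edge (a point): Middle of the lower free edge of the dark steel lip, x = -64, z = +11.5 mm from bay_seat. The lip, 5 mm thick and 160 mm wide, overhangs the seat by 14 mm, its underside 11.5 mm above the seat; the cover's tab goes in under it tilted by up to about 20 degrees.
- cover: Loose grey cover, about 0.24 kg, lying flat, handle up. Plate 134 (x) x 110 (y) x 8 mm, origin at the centre of its underside, z up. From its -x edge a tab projects 18 mm, 70 mm wide, 5 mm thick, flush with the underside (152 mm overall). In its middle an upright black bar handle 12 mm thick (x), 60 mm long (y), its top 44 mm above the underside.
- cover_tab (a point): Middle of the tab's outer lower edge, x = -85 mm from the cover's origin.
- cover_free (a point): Middle of the opposite (free) lower edge, x = +67 mm from the cover's origin.
- cover_handle (a point): Middle of the handle's top, 44 mm above the cover's underside.
- catch (a joint): Steel sliding catch on the box's +x rim, 36 mm wide, 5 mm thick, underside 72 mm above the table, with an upright knob. 0 = open (front edge at x = 82 mm of the box), 0.024 m = fully over the cover, at a stop. It slides along the box's -x, starts nearly open, takes about 2.5 N and stays where left.
- catch_knob (a point): Middle of the top of the catch's round knob: 18 mm diameter, 30 mm tall above the catch's plate, top 107 mm above the table. It moves with the catch.
- tray: White open tray 150 x 120 x 30 mm with two culture dishes, origin under its centre. Leave it alone. The tray and the cover lie on either side of the lamp box, either way round.
- jar_a: Closed jar with a blue cap, 64 mm across, 100 mm tall, origin under its centre. Leave it alone.
- jar_b: Another such jar. Leave it alone.
- dishes: Stack of three culture dishes, 90 mm across, 47 mm tall, origin under its centre. Leave it alone.
- slide_box: Wooden slide box 90 x 170 x 34 mm, origin under its centre. Leave it alone.
- screwdriver: Screwdriver 190 mm long lying on the table. Leave it alone.
Mind the look-alikes: they are no part of the job. Leave any pink or red look-alike of the cover alone.

How it is judged:
By the outcome, as a careful person would: the job done as asked, in the order asked, and still so for the second after the job is handed in, with the robot touching nothing.
It also fails if it takes over 53 s, if anything falls off the work surface, if the arm or the gripper's body presses on something with over 40 N, if the wrist force passes 120 N, or if a joint passes its speed limit or range.

## Working session

There is one attempt and no reset: what is moved stays moved. The work goes in short steps, each a Python script; the robot and the scene stay as the last script left them, time stands still between calls to the robot, and variables do not carry over. Pictures are saved under pics/ and viewed, and the job is handed in when it is done.

```bash
ls; mkdir -p pics; python3 - <<'E'
from bench import *
import cv2
for n in("top","side"):
    cv2.imwrite(f"pics/{n}0.png",grab_frame(n)); print(n,get_calibration(n))
s=state();print(s)
E
```

```text
pics
top {'fov_y': 44.999923607140424, 'cx': 314.6902904571346, 'cy': 195.07973132228275, 'R': array([[ 4.18992247e-04, -9.99999874e-01, -2.74718790e-04],
       [-9.77443175e-01, -3.51521019e-04, -2.11198284e-01],
       [ 2.11198161e-01,  3.57012450e-04, -9.77443200e-01]]), 't': array([-153.53797885,  548.21202364, 1477.64786684])}
side {'fov_y': 44.17687854918016, 'cx': 320.7561538867452, 'cy': 196.675738193624, 'R': array([[ 0.99149462, -0.13005365, -0.00494659],
       [-0.085691  , -0.6237352 , -0.77692435],
       [ 0.09795649,  0.77074019, -0.62957452]]), 't': array([-556.87110308,   23.91045362, 1869.25366355])}
{'t': 0.1, 'joints': array([ 5.91046082e+01,  1.58748210e+01, -1.58928780e+00,  7.26516682e+01,
        1.22049995e-03,  8.40756268e+01]), 'qvel': array([-0.05747575, -0.04540024,  0.23930001, -0.02679607,  0.03649774,
       -0.04225791]), 'joint_torque': array([ 5.35158542e-04, -4.46708608e+01,  2.96128303e+01,  8.46853451e-03,
       -9.66840935e-05,  2.92167272e-06]), 'tool_pos': array([263.48889785, 565.96567582, 230.26727866]), 'tcp_rot': array([-1.79884967e+02, -1.31639766e-02,  1.55028967e+02]), 'wrist_force': array([ 0.54689008,  0.15715245, -0.44813959]), 'wrist_torque': array([ 0.0014546 , -0.04141284, -0.02591108]), 'grip_width': 85.21983974260903}
```

View pics/top0.png

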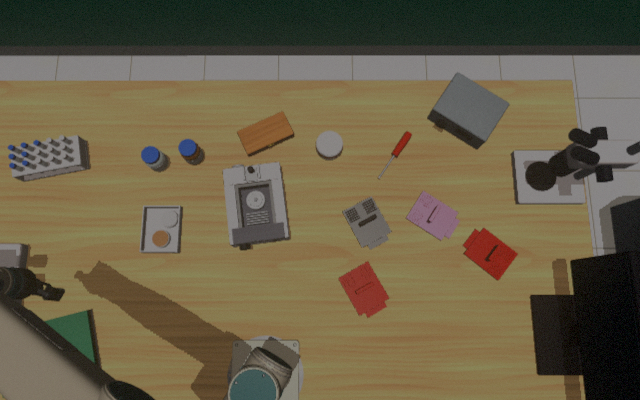

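View pics/side0.png

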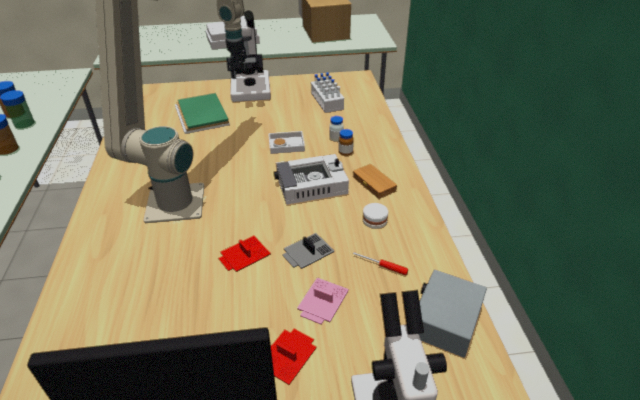

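The top view shows the grey cover at about (367,222), tab toward the bottom, and the lamp box at (256,203) with the lip at (258,234) and the knob at (251,169). I'll zoom in on both.

```bash
python3 - <<'E'
import cv2,numpy as np
t=cv2.imread("pics/top0.png");s=cv2.imread("pics/side0.png")
a=cv2.resize(t[150:260,210:300],None,fx=5,fy=5,interpolation=cv2.INTER_CUBIC)
b=cv2.resize(t[180:260,330:400],None,fx=5,fy=5,interpolation=cv2.INTER_CUBIC)
c=np.zeros((550,800,3),np.uint8);c[:550,:450]=a;c[:400,450:800]=b
cv2.imwrite("pics/topz.png",c)
a=cv2.resize(s[145:215,265:365],None,fx=5,fy=5,interpolation=cv2.INTER_CUBIC)
b=cv2.resize(s[225:275,275:345],None,fx=4,fy=4,interpolation=cv2.INTER_CUBIC)
c=np.zeros((350,800,3),np.uint8);c[:350,:500]=a;c[:200,500:780]=b
cv2.imwrite("pics/sidez.png",c)
E
```

```text
(no output)
```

View pics/topz.png

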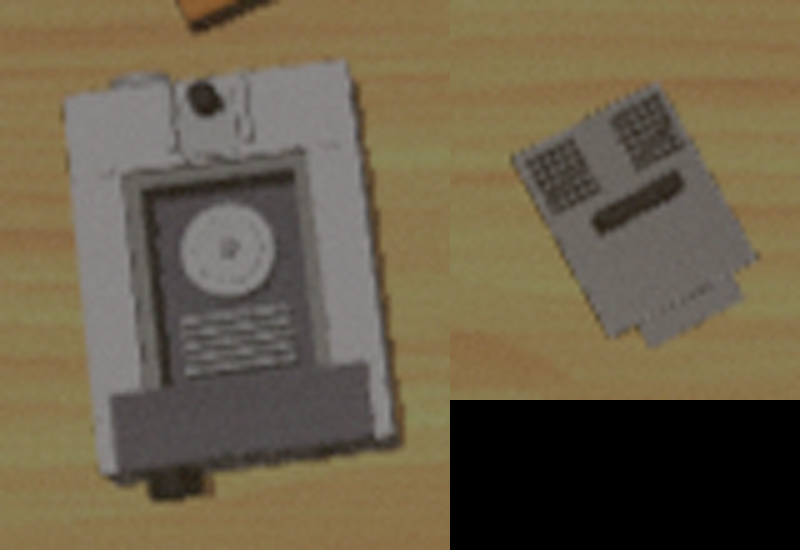

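View pics/sidez.png

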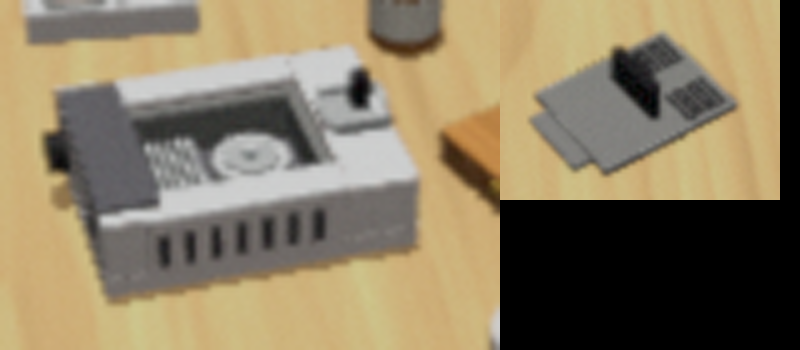

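```bash
cat > h.py <<'E'
import cv2,numpy as np
from bench import *
def ray(n,uv,z):
    c=get_calibration(n);f=200/np.tan(np.radians(c["fov_y"]/2));R=np.array(c["R"]);t=np.array(c["t"])
    uv=np.atleast_2d(uv).astype(float)
    d=np.c_[(uv[:,0]-c["cx"])/f,(uv[:,1]-c["cy"])/f,np.ones(len(uv))]@R
    o=-R.T@t
    return o+d*((z-o[2])/d[:,2])[:,None]
def proj(n,X):
    c=get_calibration(n);f=200/np.tan(np.radians(c["fov_y"]/2));X=np.atleast_2d(X)@np.array(c["R"]).T+np.array(c["t"])
    return np.c_[c["cx"]+f*X[:,0]/X[:,2],c["cy"]+f*X[:,1]/X[:,2]]
E
python3 - <<'E'
from h import *
np.set_printoptions(precision=1,suppress=True)
for n,rc,rb in(("top",(180,260,330,400),(150,260,210,300)),("side",(225,275,275,345),(145,215,265,365))):
    im=cv2.imread(f"pics/{n}0.png")
    for nm,(r0,r1,c0,c1) in(("cover",rc),("box",rb)):
        k=8
        g=cv2.resize(im[r0:r1,c0:c1],None,fx=k,fy=k,interpolation=cv2.INTER_CUBIC)
        hsv=cv2.cvtColor(cv2.GaussianBlur(g,(9,9),0),cv2.COLOR_BGR2HSV)
        m=((hsv[...,1]<75)).astype(np.uint8)*255
        cs,_=cv2.findContours(m,cv2.RETR_EXTERNAL,cv2.CHAIN_APPROX_NONE)
        c=max(cs,key=cv2.contourArea)
        ap=cv2.approxPolyDP(c,12,True)[:,0]
        cv2.drawContours(g,[c],-1,(0,0,255),1);
        for p in ap: cv2.circle(g,tuple(map(int,p)),5,(0,255,0),-1)
        cv2.imwrite(f"pics/{n}_{nm}.png",cv2.resize(g,None,fx=.85,fy=.68) if g.shape[0]>600 else g)
        px=(ap+.5)/k-.5+[c0,r0]
        print(n,nm,cv2.contourArea(c)/k/k)
        print(np.c_[px,ray(n,px,4 if nm=="cover" else 70)[:,:2]])
        if nm=="cover":
            # handle
            hm=(hsv[...,2]<75).astype(np.uint8)*255
            cs,_=cv2.findContours(hm,cv2.RETR_EXTERNAL,cv2.CHAIN_APPROX_NONE)
            for q in cs:
                if cv2.contourArea(q)>1500:
                    r=cv2.minAreaRect(q);p=(np.array(r[0])+.5)/k-.5+[c0,r0]
                    print("dark",p,r[1],r[2],ray(n,p,44)[0])
E
cd pics; python3 -c "
import cv2,numpy as np
a=[cv2.imread(f'{n}_{m}.png') for n in('top','side') for m in('cover','box')]
c=np.zeros((1200,1600,3),np.uint8)
for i,g in enumerate(a):
  y,x=(i//2)*600,(i%2)*800
  c[y:y+g.shape[0],x:x+g.shape[1]]=g[:600,:800]
cv2.imwrite('m1.png',cv2.resize(c,(800,600),interpolation=cv2.INTER_AREA))"
```

```text
top cover 1496.671875
[[ 371.1  195.9  557.2 -339.1]
 [ 342.2  211.6  504.9 -243.3]
 [ 360.7  246.1  392.  -301.6]
 [ 366.7  244.6  396.8 -321.1]
 [ 369.8  248.9  382.7 -330.8]
 [ 387.7  240.2  411.  -389.3]
 [ 386.6  234.1  430.9 -386.3]
 [ 390.8  231.4  439.5 -400.3]]
dark [367.2 220.2] (39.97751235961914, 160.01210021972656) 61.3428840637207 [ 469.9 -320.1   44. ]
dark [352.1 214.9] (95.2564926147461, 82.73451232910156) 63.43495178222656 [ 487.  -272.5   44. ]
dark [369. 206.] (95.700439453125, 84.11885833740234) 61.69924545288086 [ 515.7 -327.    44. ]
top box 4668.6796875
[[278.2 161.2 656.9 -36.3]
 [244.2 165.9 641.1  72.3]
 [236.1 163.9 647.7  98.5]
 [222.4 169.2 630.3 141.4]
 [228.4 240.7 401.3 113.5]
 [232.8 246.3 383.9  99.3]
 [240.8 244.1 390.9  74.9]
 [241.7 247.8 379.3  71.8]
 [246.3 248.1 378.5  57.5]
 [244.2 243.3 393.2  64.5]
 [251.1 244.3 390.1  43.2]
 [273.1 240.8 401.  -24.6]
 [274.6 238.8 407.2 -29.1]
 [276.9 240.6 401.8 -36.6]
 [289.1 238.4 408.4 -74. ]]
side cover 1048.578125
[[ 333.6  249.7  561.9 -331.2]
 [ 314.9  232.1  510.  -236.4]
 [ 284.6  246.8  398.6 -295.2]
 [ 285.4  251.7  399.9 -318.7]
 [ 282.2  254.7  388.  -331.2]
 [ 292.4  266.6  417.4 -389.5]
 [ 297.8  265.2  435.4 -385.8]
 [ 301.4  267.8  446.  -398.9]]
dark [308.4 245.7] (135.99996948242188, 95.99998474121094) 90.0 [ 476.2 -341.    44. ]
side box 2782.59375
[[ 335.2  153.7  639.7  142.6]
 [ 275.7  161.9  397.1  117.5]
 [ 276.7  170.1  397.7   62. ]
 [ 274.1  173.3  386.4   42.1]
 [ 278.3  179.9  399.9   -2.4]
 [ 286.1  203.7  418.3 -146.3]
 [ 347.4  192.9  645.1 -115.6]
 [ 348.6  178.7  664.2  -30.9]
 [ 341.7  162.2  656.1   79.9]
 [ 337.6  159.9  642.3   97.5]]
```

View pics/m1.png

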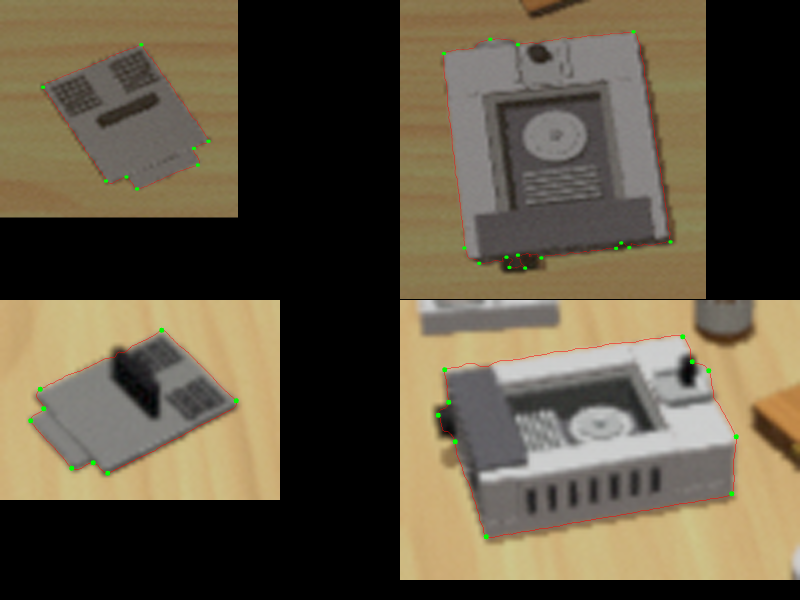

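```bash
cat > fit.py <<'E'
from h import *
from scipy.optimize import least_squares
np.set_printoptions(precision=2,suppress=True)
def T(p,X):
    a=np.radians(p[2]);c,s=np.cos(a),np.sin(a);X=np.asarray(X,float)
    return np.c_[p[0]+c*X[:,0]-s*X[:,1],p[1]+s*X[:,0]+c*X[:,1],X[:,2]]
def fit(obs,p0):
    def f(p): return np.concatenate([(proj(n,T(p,[X]))[0]-np.array(uv)) for n,uv,X in obs])
    r=least_squares(f,p0,loss="soft_l1");return r.x,f(r.x).reshape(-1,2)
E
python3 - <<'E'
from fit import *
cov=[]
P=[(67,-55,8),(67,55,8),(-67,55,8),(-85,35,5),(-85,-35,5),(-67,-55,8)]
for n,u in(("top",[(371.1,195.9),(342.2,211.6),(360.7,246.1),(369.8,248.9),(387.7,240.2),(390.8,231.4)]),
 ("side",[(333.6,249.7),(314.9,232.1),(284.6,246.8),(282.2,254.7),(292.4,266.6),(301.4,267.8)])):
    cov+=[(n,a,(x,y,z-8 if n=="side" and y==-55 or (n=="side" and x==-85) else z)) for a,(x,y,z) in zip(u,P)]
cv_=lambda o,p0:[print(k,*fit([q for q in o if k in('both',q[0])],p0),sep="\n") for k in('top','side','both')]
cv_(cov,[470,-315,28])
z=lambda x,y,o:((x+.5)/5-.5+o[0],(y+.5)/5-.5+o[1])
t=(210,150);s=(265,145)
box=[("top",(278.2,161.2),(134,-92,70)),("top",(222.4,169.2),(134,92,70)),("top",z(110,397,t),(-64,80,78.5)),("top",z(368,365,t),(-64,-80,78.5)),
("top",z(122,170,t),(78,59,70)),("top",z(302,153,t),(78,-59,70)),
("side",(348.6,180.2),(134,-92,70)),("side",(335.2,153.7),(134,92,70)),("side",z(98,215,s),(-112,-92,70)),("side",z(117,82,s),(-64,80,78.5)),("side",z(157,208,s),(-64,-80,78.5)),("side",(347.4,192.9),(134,-92,0)),("side",(286.1,203.7),(-112,-92,0))]
print("BOX");cv_(box,[520,30,8])
E
```

```text
top
[ 472.66 -320.75   27.19]
[[ 0.09 -0.26]
 [-0.6  -0.93]
 [ 0.38  1.09]
 [-0.68  0.53]
 [ 0.46 -0.68]
 [ 0.21  0.26]]
side
[ 478.44 -314.27   28.41]
[[ 0.41  0.68]
 [ 0.28 -1.36]
 [-1.6  -0.14]
 [-0.35 -0.08]
 [ 0.91  0.46]
 [-0.15 -0.12]]
both
[ 475.53 -319.29   27.31]
[[-0.43 -1.13]
 [-1.08 -1.74]
 [-0.04  0.21]
 [-1.09 -0.37]
 [ 0.02 -1.61]
 [-0.25 -0.67]
 [-0.25  2.17]
 [ 0.08 -0.23]
 [-2.29  0.64]
 [-1.2   0.71]
 [-0.29  1.46]
 [-1.37  1.01]]
BOX
top
[510.62  33.77   7.99]
[[ 0.75  0.23]
 [-0.62 -0.08]
 [-0.18  0.14]
 [-0.43 -0.56]
 [-0.12  1.02]
 [ 0.82 -0.59]]
side
[518.49  38.88   6.75]
[[-0.23 -0.55]
 [ 0.12 -0.49]
 [ 0.14  2.19]
 [-0.1  -0.83]
 [ 0.33 -2.16]
 [ 0.42  1.21]
 [-0.8   0.67]]
both
[513.71  34.17   8.15]
[[ 0.52 -0.76]
 [-0.81 -0.93]
 [-0.2  -0.79]
 [-0.5  -1.62]
 [-0.27  0.13]
 [ 0.64 -1.57]
 [-0.96 -0.3 ]
 [-1.63 -0.11]
 [-0.32  3.43]
 [-1.62  0.23]
 [-0.23 -1.12]
 [-0.29  1.46]
 [-1.25  1.93]]
```

```bash
python3 - <<'E'
from fit import *
for n in("top","side"):
    print(n,proj(n,[[0,0,0],[90,90,0],[90,-90,0],[-90,-90,0],[-90,90,0],[0,0,150],[263.5,566,230]]))
t=cv2.imread("pics/top0.png");s=cv2.imread("pics/side0.png")
a=cv2.resize(t[320:400,210:320],None,fx=4,fy=4);b=cv2.resize(s[120:230,120:220],None,fx=4,fy=4);d=cv2.resize(t[250:320,0:90],None,fx=4,fy=4)
c=np.zeros((600,800,3),np.uint8);c[:320,:440]=a[:,:];c[320:600,:360]=d;c[:440,440:800]=b[:,:360]
cv2.imwrite("pics/base.png",c)
# row straightness: table far edge
g=cv2.cvtColor(t,cv2.COLOR_BGR2HSV)
for n in range(20,560,60): 
    col=g[60:100,n,1].astype(int);print(n,60+np.argmax(np.diff(col)),end=" ")
E
```

```text
top [[264.52 374.22]
 [236.14 343.55]
 [294.2  343.57]
 [293.64 405.69]
 [234.06 405.66]
 [258.98 382.46]
 [ 49.23 284.32]]
side [[173.94 202.98]
 [199.45 186.57]
 [196.53 216.39]
 [146.2  220.82]
 [152.77 190.42]
 [165.92 170.96]
 [237.28  77.13]]
20 80 80 80 140 80 200 80 260 80 320 80 380 80 440 80 500 80
```

View pics/base.png

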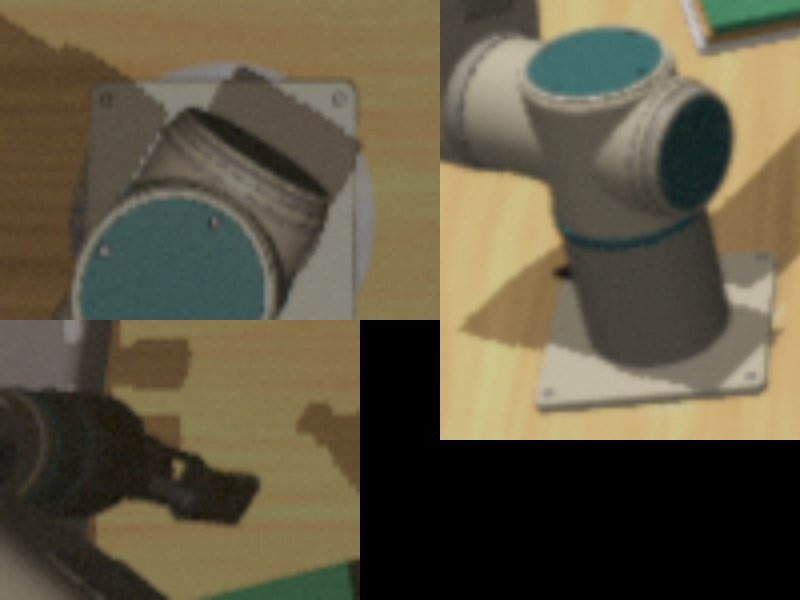

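```bash
python3 - <<'E'
from fit import *
for yaw in(117.5,-62.5):print(yaw,ik([477,-315,120],[180,0,yaw]))
for x,y,a,p in[(477,-315,117.5,0),(477,-315,-62.5,0)]:
    pass
q=ik([477,-315,130],[180,0,117.5])
move_pose([477,-315,130],[180,0,117.5]);wait(.3)
s=state();print(s["t"],s["tool_pos"],s["tcp_rot"],s["joints"],s["wrist_force"])
for n in("top","side"):
    im=grab_frame(n);cv2.imwrite(f"pics/{n}1.png",im);print(n,proj(n,[s["tool_pos"]]))
t=cv2.imread("pics/top1.png");s=cv2.imread("pics/side1.png")
c=np.zeros((500,800,3),np.uint8);c[:500,:400]=cv2.resize(t[160:285,320:420],None,fx=4,fy=4);c[:500,400:]=cv2.resize(s[160:285,260:360],None,fx=4,fy=4)
cv2.imwrite("pics/g1.png",c)
E
```

```text
117.5 [-39.92  15.17 -16.55  58.28   0.    22.58]
-62.5 [ -39.92   15.17  -16.55   58.28    0.   -157.42]
3.5917 [ 477.16 -314.8   130.01] [180.     0.   117.52] [-39.89  14.64 -15.91  59.45   0.    22.58] [ 0.48  0.11 -0.2 ]
top [[368.4 213.2]]
side [[307.29 220.94]]
```

View pics/g1.png

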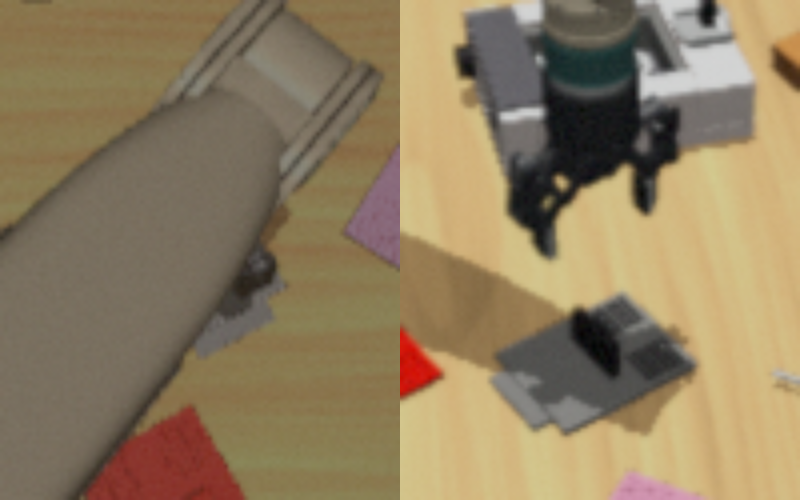

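```bash
python3 - <<'E'
from fit import *
command_gripper(0);servo_line([477,-315,62],feed=150);wait(.2)
s=state();print(s["t"],s["tool_pos"],s["grip_width"])
im=grab_frame("side");cv2.imwrite("pics/side2.png",im);print(proj("side",[s["tool_pos"],[478.4,-314.3,44],[472.7,-320.7,44]]))
c=cv2.resize(im[195:275,270:360],None,fx=7,fy=7,interpolation=cv2.INTER_CUBIC)
cv2.imwrite("pics/g2.png",c)
E
```

```text
5.2583 [ 478.   -315.85   63.45] 0.06787180417151815
[[308.02 236.12]
 [308.22 240.02]
 [306.73 241.51]]
```

View pics/g2.png

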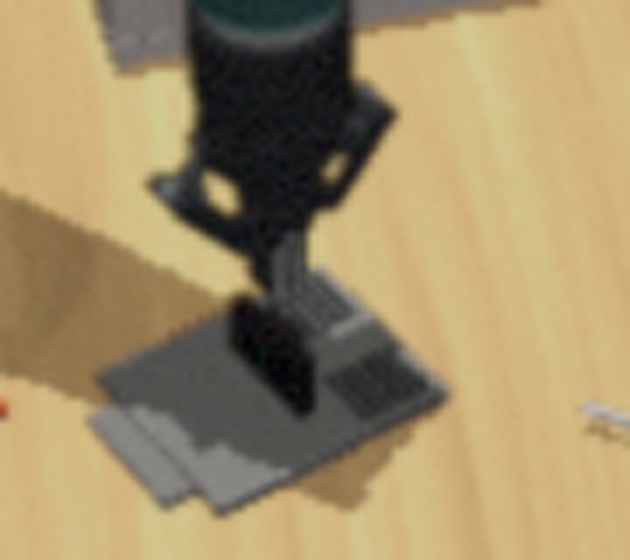

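```bash
python3 - <<'E'
from fit import *
servo_line([473,-316,75],feed=150);command_gripper(70)
print(servo_line([473,-316,15],feed=90,contact_N=8));wait(.2)
s=state();print(s["t"],s["tool_pos"],s["wrist_force"])
command_gripper(0,80)
s=state();print(s["t"],s["tool_pos"],s["wrist_force"],s["wrist_torque"],s["grip_width"])
im=grab_frame("side");cv2.imwrite("pics/side3.png",im)
servo_line([473,-316,60],feed=80);wait(.2)
s=state();print(s["t"],s["tool_pos"],s["wrist_force"],s["wrist_torque"],s["grip_width"])
im2=grab_frame("side");cv2.imwrite("pics/side4.png",im2)
c=np.hstack([cv2.resize(i[195:285,270:350],None,fx=5,fy=5,interpolation=cv2.INTER_CUBIC) for i in(im,im2)])
cv2.imwrite("pics/g3.png",c)
E
```

```text
False
7.2417 [ 473.56 -316.48   15.77] [-0.01  0.72 -0.73]
7.8083 [ 473.1  -316.21   15.27] [0.12 0.88 2.47] [ 0.01  0.13 -0.03] 10.900506857028237
8.775 [ 472.49 -315.56   59.3 ] [ 0.63 -0.24 -2.43] [0.01 0.06 0.04] 10.57167626611259
```

View pics/g3.png

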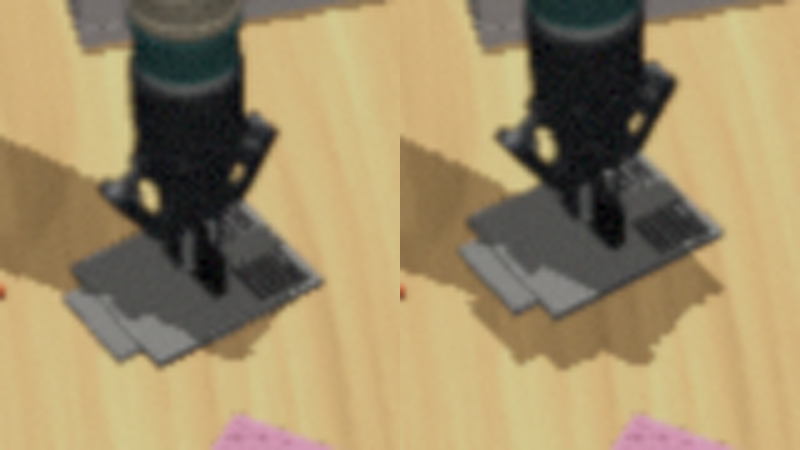

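```bash
cat > box.py <<'E'
from fit import *
from scipy.spatial.transform import Rotation as Ro
B=np.array([511,38.5]);YB=7.5;OFF=np.array([0,0,15.3])
def pose(tab,th,dyaw=0):
    "tab edge (box coords, z above seat), tilt"
    Rb=Ro.from_euler('z',YB,degrees=True)
    Rc=Ro.from_euler('z',YB+dyaw,degrees=True)*Ro.from_euler('y',-th,degrees=True)
    P=np.array([B[0],B[1],62])+Rb.apply(tab)
    return P+Rc.apply(np.array([85,0,0])+OFF),(Rc*Ro.from_euler('z',90,degrees=True)*Ro.from_euler('x',180,degrees=True)).as_euler('xyz',degrees=True)
def cover_from_state(s):
    Rt=Ro.from_euler('xyz',s["tcp_rot"],degrees=True);Rc=Rt*(Ro.from_euler('z',90,degrees=True)*Ro.from_euler('x',180,degrees=True)).inv()
    return np.array(s["tool_pos"])-Rc.apply(OFF),Rc
def inbox(w):
    v=np.asarray(w)-np.array([B[0],B[1],62]);return Ro.from_euler('z',-YB,degrees=True).apply(v)
E
python3 - <<'E'
from box import *
k=ray("top",[(250.3,168.8)],107)[0]+[0,4.7,0];print("knob box",inbox(k))
k=ray("side",[(336.6,159.2)],107)[0]+[-6,0,0];print("knob box side",inbox(k))
p,o=pose([-58,0,60],15);print(p,o,ik(p,o))
for th in(0,15,18):
    p2,o2=pose([-76,0,0],th);print(p2,o2,ik(p2,o2))
servo_line([473,-316,185],feed=250)
p,o=pose([-58,0,60],15)
move_pose(p,o);wait(.3)
s=state();print(s["t"],s["tool_pos"],s["tcp_rot"],s["grip_width"])
ims=[grab_frame(n) for n in("top","side")]
for n,i in zip(("top","side"),ims):cv2.imwrite(f"pics/{n}5.png",i)
c=np.hstack([cv2.resize(ims[0][145:260,205:300],None,fx=4,fy=4),cv2.resize(ims[1][115:230,260:360],None,fx=4,fy=4)])
cv2.imwrite("pics/g4.png",c)
E
```

```text
knob box [111.31  -1.03  45.  ]
knob box side [114.06  -3.04  45.  ]
[530.97  41.13 158.78] [165.    0.   97.5] [ -4.18  -0.14 -31.    44.44   3.    78.7 ]
[519.92  39.67  77.3 ] [180.    0.   97.5] [ -2.74  13.1  -25.28  51.63   0.    79.76]
[513.13  38.78  98.78] [165.    0.   97.5] [ -4.66   2.07 -37.14  36.12   3.13  78.24]
[511.11  38.51 102.82] [162.   -0.   97.5] [ -5.15  -0.04 -39.56  32.89   3.88  77.95]
11.1333 [531.35  40.45 158.89] [164.99   0.01  97.44] 10.851592238088426
```

View pics/g4.png

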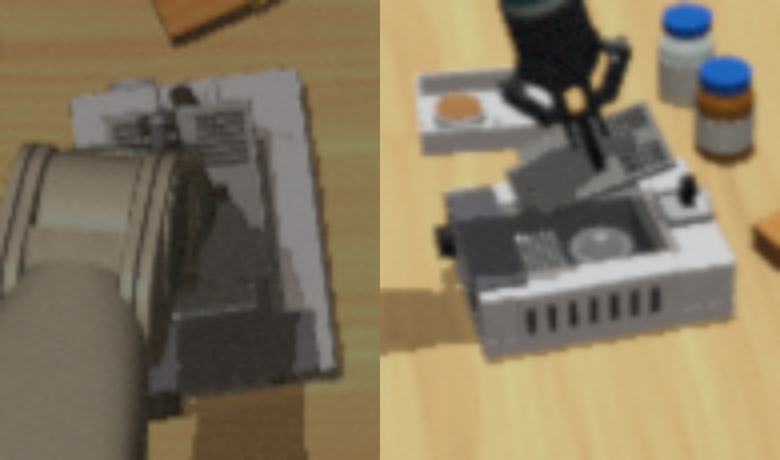

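```bash
python3 - <<'E'
from box import *
s=state();o,Rc=cover_from_state(s)
W=lambda X:o+Rc.apply(X)
def bias(n,w): # world shift seen by camera
    return w+np.array([-.4,-4.7,0] if n=="top" else [7.5,.4,0])
for n,l in(("top",[(67,-55,8),(67,55,8),(-85,-35,5),(-85,35,5)]),("side",[(67,-55,8),(67,-55,0),(67,55,8),(-67,55,8),(-67,-55,0),(-85,35,0),(-85,-35,0)])):
    p=proj(n,np.array([bias(n,W(np.array(x,float))) for x in l]));off=(205,145) if n=="top" else (260,115)
    z=(p-off+.5)*4-.5+([0,0] if n=="top" else [380,0])
    print(n);print(np.c_[l,p,z])
t=cv2.imread("pics/top5.png");S=cv2.imread("pics/side5.png")
c=np.hstack([cv2.resize(t[160:230,225:275],None,fx=8,fy=8,interpolation=cv2.INTER_CUBIC)[:, :],cv2.resize(S[135:175,285:335],None,fx=8,fy=8,interpolation=cv2.INTER_CUBIC)] if 0 else [cv2.resize(t[165:225,228:273],None,fx=8,fy=8,interpolation=cv2.INTER_CUBIC),cv2.resize(S[130:190,287:340],None,fx=8,fy=8,interpolation=cv2.INTER_CUBIC)])
c=cv2.convertScaleAbs(c,alpha=1.4);print(c.shape)
cv2.imwrite("pics/g5.png",c)
E
```

```text
top
[[ 67.   -55.     8.   266.59 168.98 247.86  97.4 ]
 [ 67.    55.     8.   229.84 173.6  100.86 115.9 ]
 [-85.   -35.     5.   266.62 220.11 247.99 301.92]
 [-85.    35.     5.   243.42 223.09 155.16 313.87]]
side
[[ 67.   -55.     8.   334.19 154.15 678.25 158.12]
 [ 67.   -55.     0.   334.7  155.81 680.3  164.72]
 [ 67.    55.     8.   326.26 138.69 646.53  96.27]
 [-67.    55.     8.   293.84 151.15 516.86 146.12]
 [-67.   -55.     0.   300.92 168.83 545.18 216.84]
 [-85.    35.     0.   291.19 157.25 506.27 170.52]
 [-85.   -35.     0.   295.19 167.54 522.25 211.66]]
(480, 784, 3)
```

View pics/g5.png

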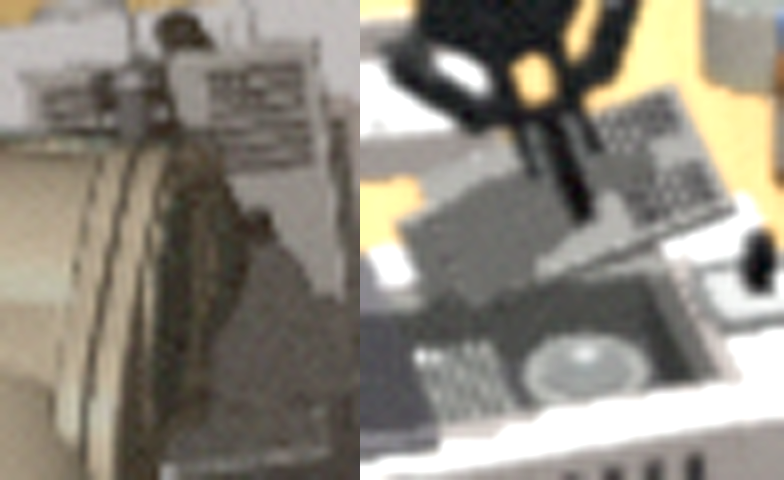

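```bash
python3 - <<'E'
from box import *
def rep(m):
    s=state();o,Rc=cover_from_state(s);print(m,round(s["t"],2),"tab",inbox(o+Rc.apply([-85,0,0])),"F",s["wrist_force"],"M",s["wrist_torque"],s["tcp_rot"])
TH=13
def go(x,z,feed,c=None,y=0,th=TH):
    p,o=pose([x,y,z],th);return servo_line(p,o,feed=feed,contact_N=c)
go(-57,25,100);rep("hi")
print(go(-57,3,50,6));wait(.1);rep("pre")
print(go(-84,3,40,6));wait(.1);rep("in")
ims=[grab_frame(n) for n in("top","side")]
for n,i in zip(("top","side"),ims):cv2.imwrite(f"pics/{n}6.png",i)
c=np.hstack([cv2.resize(ims[0][145:260,205:300],None,fx=4,fy=4),cv2.resize(ims[1][115:230,260:360],None,fx=4,fy=4)])
cv2.imwrite("pics/g6.png",c)
E
```

```text
hi 11.76 tab [-57.3    0.12  24.47] F [ 0.38 -0.61 -2.49] M [-0.04  0.31  0.02] [167.07  -0.01  97.51]
False
pre 12.45 tab [-56.68  -0.07   3.2 ] F [-0.01  0.57 -1.36] M [-0.01  0.31  0.03] [166.97   0.01  97.5 ]
True
in 13.07 tab [-74.55   0.16   3.2 ] F [ 2.87  0.99 -0.24] M [ 0.01 -0.41  0.08] [166.75  -0.05  97.55]
```

View pics/g6.png

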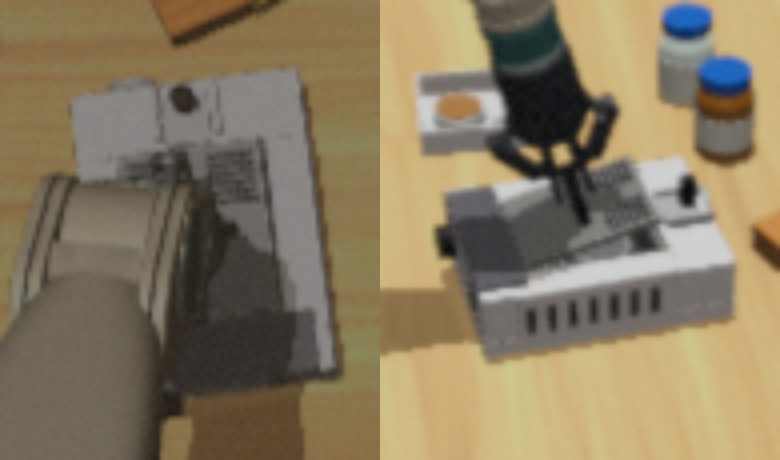

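```bash
cat > ops.py <<'E'
from box import *
def rep(m):
    s=state();o,Rc=cover_from_state(s);print(m,round(s["t"],2),"tab",inbox(o+Rc.apply([-85,0,0])),"F",s["wrist_force"],"M",s["wrist_torque"],s["tcp_rot"])
def go(x,z,feed,c=None,y=0,th=13,dyaw=0):
    p,o=pose([x,y,z],th,dyaw);return servo_line(p,o,feed=feed,contact_N=c)
E
python3 - <<'E'
from ops import *
go(-72.5,3.2,30);rep("back")
print(go(-72.5,-4,20,4));wait(.1);rep("down")
print(go(-72.5,state()["t"]*0+1.0,20));rep("up")
print(go(-84,1.0,30,6));wait(.1);rep("push")
E
```

```text
back 13.44 tab [-74.32   0.3    2.24] F [-0.21 -0.13 -1.76] M [-0.05  0.39  0.05] [167.23  -0.03  97.49]
True
down 13.83 tab [-72.9    0.09  -0.84] F [0.32 1.38 4.25] M [-0.04  0.64  0.01] [167.05  -0.01  97.5 ]
False
up 14.15 tab [-73.17   0.13   0.53] F [-0.33 -0.46 -2.42] M [-0.01  0.29  0.07] [167.07  -0.01  97.5 ]
True
push 14.53 tab [-74.57   0.14   1.02] F [ 4.27 -0.31 -0.15] M [ 0.12 -0.44  0.06] [166.71  -0.06  97.55]
```

```bash
python3 - <<'E'
from ops import *
go(-72.6,1,30)
for th in(10,7,5):
    print(go(-72.6,.7,25,8,th=th));
wait(.15);rep("5deg")
ims=[grab_frame(n) for n in("top","side")]
for n,i in zip(("top","side"),ims):cv2.imwrite(f"pics/{n}7.png",i)
c=np.hstack([cv2.resize(ims[0][165:245,220:300],None,fx=5,fy=5,interpolation=cv2.INTER_CUBIC),cv2.resize(ims[1][135:215,272:352],None,fx=5,fy=5,interpolation=cv2.INTER_CUBIC)])
cv2.imwrite("pics/g7.png",cv2.convertScaleAbs(c,alpha=1.2))
E
```

```text
False
False
False
5deg 15.89 tab [-73.22   0.1    0.63] F [-0.21 -0.04 -2.82] M [-0.06  0.14  0.  ] [175.    -0.01  97.5 ]
```

View pics/g7.png

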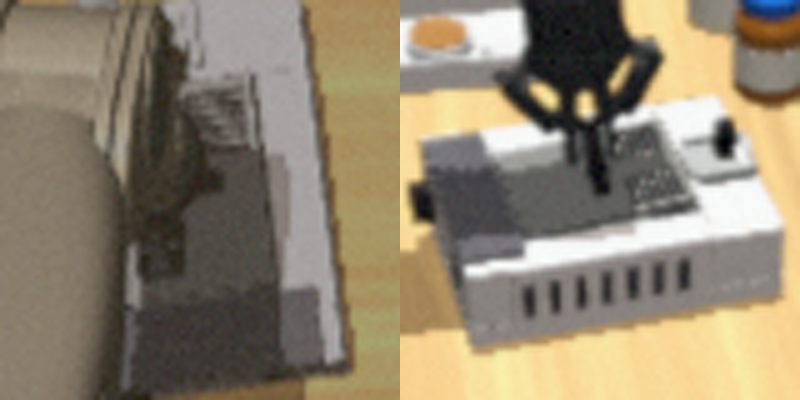

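```bash
python3 - <<'E'
from ops import *
for th,z in((3,.6),(1.5,.4),(0,.2)):
    r=go(-72.6,z,20,8,th=th);rep((th,r))
    if r: break
E
```

```text
(3, False) 16.3 tab [-72.21  -0.04   0.55] F [-0.52  0.52 -2.67] M [-0.01  0.1   0.  ] [176.98   0.    97.5 ]
(1.5, False) 16.57 tab [-72.33  -0.04   0.3 ] F [-0.71  0.08 -1.65] M [0.02 0.06 0.01] [178.48  -0.    97.5 ]
(0, False) 16.85 tab [-72.33  -0.03   0.14] F [-0.99 -0.43 -2.82] M [-0.02 -0.03  0.04] [179.97   0.    97.5 ]
```

```bash
python3 - <<'E'
from ops import *
r=go(-72.6,-4,15,5,th=0);wait(.1);rep(("down",r))
ims=[grab_frame(n) for n in("top","side")]
for n,i in zip(("top","side"),ims):cv2.imwrite(f"pics/{n}8.png",i)
c=np.hstack([cv2.resize(ims[0][165:245,220:300],None,fx=5,fy=5,interpolation=cv2.INTER_CUBIC),cv2.resize(ims[1][135:215,272:352],None,fx=5,fy=5,interpolation=cv2.INTER_CUBIC)])
cv2.imwrite("pics/g8.png",cv2.convertScaleAbs(c,alpha=1.2))
E
```

```text
('down', True) 17.16 tab [-72.49   0.    -0.09] F [-0.   -0.73  5.56] M [0.   0.04 0.03] [179.98   0.    97.5 ]
```

View pics/g8.png

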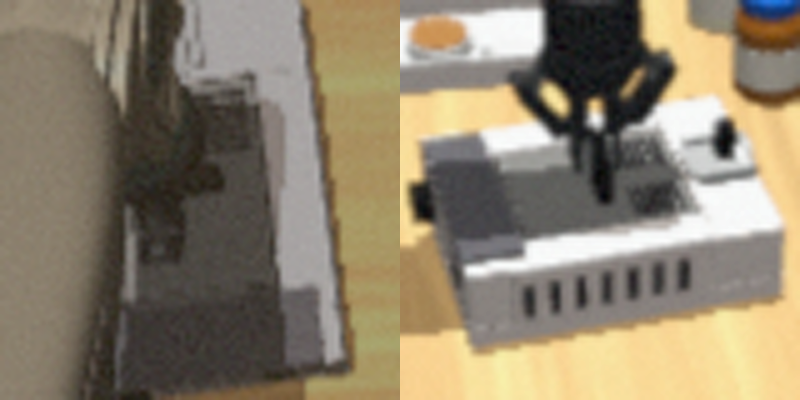

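```bash
sed -i 's/^B=.*;YB=7.5/B=np.array([514.4,38.9]);YB=7.5/' box.py; grep ^B= box.py; python3 - <<'E'
from ops import *
command_gripper(45);wait(.1);rep("rel")
s=state();p=s["tool_pos"]
servo_line([p[0],p[1],150],feed=130)
def bx(x,y,z):
    v=Ro.from_euler('z',YB,degrees=True).apply([x,y,0]);return [B[0]+v[0],B[1]+v[1],z]
o=[180,0,97.5]
print(ik(bx(145,-1,92),o))
servo_line(bx(150,-1,160),feed=250)
command_gripper(0);wait(.2)
rep("over")
ims=[grab_frame(n) for n in("top","side")]
for n,i in zip(("top","side"),ims):cv2.imwrite(f"pics/{n}9.png",i)
c=np.hstack([cv2.resize(ims[0][145:255,220:300],None,fx=5,fy=5,interpolation=cv2.INTER_CUBIC),cv2.resize(ims[1][105:215,276:356],None,fx=5,fy=5,interpolation=cv2.INTER_CUBIC)])
cv2.imwrite("pics/g9.png",cv2.convertScaleAbs(c,alpha=1.2))
E
```

```text
B=np.array([514.4,38.9]);YB=7.5;OFF=np.array([0,0,15.3])
rel 17.78 tab [-77.49   0.36  -1.41] F [-0.31 -0.1   0.57] M [-0.03 -0.05  0.04] [-179.81   -0.04   97.5 ]
[-0.67 24.91 -6.29 58.8   0.   81.83]
over 19.93 tab [64.96 -1.   83.  ] F [ 0.07 -0.52  0.26] M [-0.03  0.06 -0.02] [-179.84   -0.03   97.51]
```

View pics/g9.png

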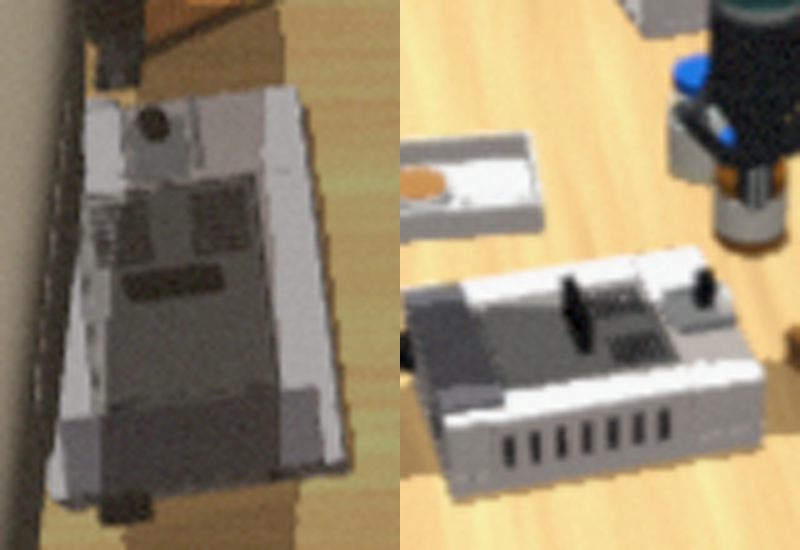

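```bash
python3 - <<'E'
from ops import *
def bx(x,y,z):
    v=Ro.from_euler('z',YB,degrees=True).apply([x,y,0]);return [B[0]+v[0],B[1]+v[1],z]
def r2(m):
    s=state();print(m,round(s["t"],2),inbox(s["tool_pos"])+[0,0,62],s["wrist_force"])
print(servo_line(bx(150,-1,93),feed=120,contact_N=6));r2("down")
print(servo_line(bx(80,-1,93),feed=35,contact_N=7));wait(.1);r2("push")
E
```

```text
False
down 20.73 [150.46  -1.04  93.41] [-0.73  1.16 -0.84]
True
push 22.02 [111.38  -1.15  93.31] [1.16 0.09 2.31]
```

```bash
python3 - <<'E'
from ops import *
def bx(x,y,z):
    v=Ro.from_euler('z',YB,degrees=True).apply([x,y,0]);return [B[0]+v[0],B[1]+v[1],z]
def r2(m):
    s=state();print(m,round(s["t"],2),inbox(s["tool_pos"])+[0,0,62],s["wrist_force"])
for c in(10,16):
    print(servo_line(bx(80,-1,93),feed=30,contact_N=c));r2("push");wait(.2);r2("settled")
servo_line(bx(135,-1,93),feed=80);r2("back")
servo_line(bx(150,-1,170),feed=150)
move_pose([330,430,300],[180,0,140]);wait(.2);r2("away")
ims=[grab_frame(n) for n in("top","side")]
for n,i in zip(("top","side"),ims):cv2.imwrite(f"pics/{n}10.png",i)
c=np.hstack([cv2.resize(ims[0][145:255,220:300],None,fx=5,fy=5,interpolation=cv2.INTER_CUBIC),cv2.resize(ims[1][125:235,276:356],None,fx=5,fy=5,interpolation=cv2.INTER_CUBIC)])
cv2.imwrite("pics/g10.png",cv2.convertScaleAbs(c,alpha=1.2))
E
```

```text
True
push 22.43 [111.36  -1.14  93.84] [3.09 0.15 0.15]
settled 22.63 [111.42  -1.14  93.81] [ 2.42  1.36 -0.4 ]
True
push 23.11 [111.36  -1.25  95.02] [ 3.78  1.26 -0.35]
settled 23.31 [111.36  -1.21  94.9 ] [ 2.47 -0.28  0.04]
back 23.76 [134.14  -0.91  92.26] [-0.43  0.06 -0.53]
away 26.5 [-131.21  411.32  299.66] [-0.13  0.38  1.06]
```

View pics/g10.png

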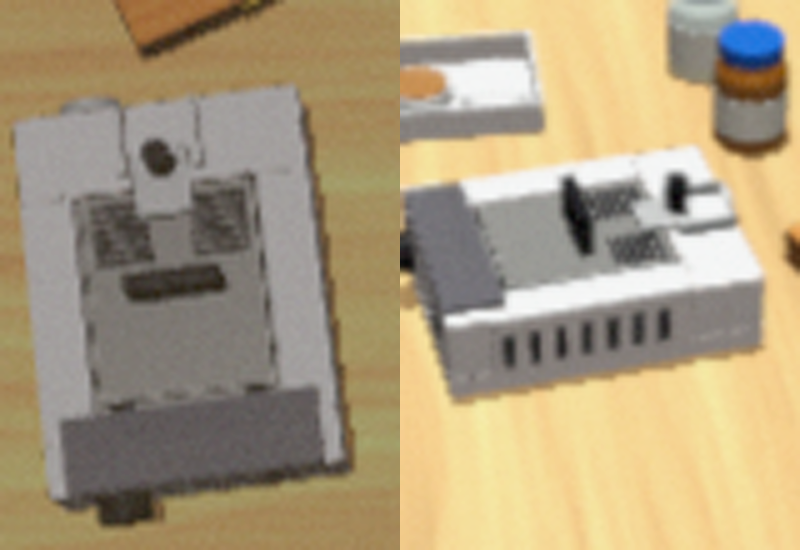

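View pics/top10.png

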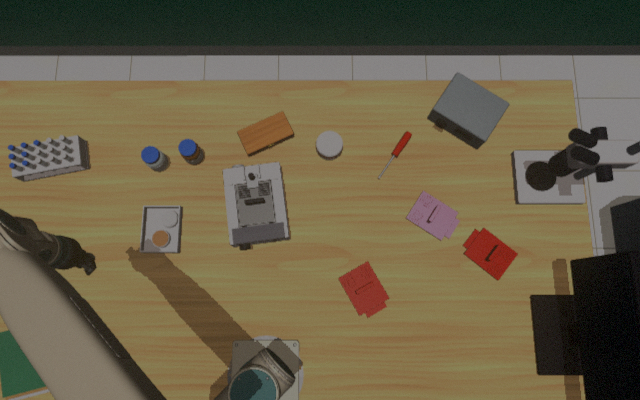

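```bash
python3 - <<'E'
from box import *
for n,b in(("top",(155,185,240,262)),("side",(145,175,326,346))):
    q=[]
    for k in(0,10):
        im=cv2.GaussianBlur(cv2.imread(f"pics/{n}{k}.png"),(3,3),0).max(2).astype(float);r0,r1,c0,c1=b
        w=np.clip(100-im[r0:r1,c0:c1],0,None)*(im[r0:r1,c0:c1]<85)
        l,lab,st,ce=cv2.connectedComponentsWithStats((w>0).astype(np.uint8))
        j=[(st[i,4],*(ce[i]+[c0,r0])) for i in range(1,l) if st[i,4]>5];print(n,k,np.array(j))
        m=max(j); q.append(inbox(ray(n,[m[1:]],95)[0]))
    print("shift",q[1]-q[0])
# handle centre / seated check in top view, bias removed
im=cv2.imread("pics/top10.png").max(2)
E
```

```text
top 0 [[ 34.   250.59 169.41]]
top 10 [[ 32.   251.31 176.28]
 [  6.   260.   183.5 ]]
shift [-22.45   0.03   0.  ]
side 0 [[ 21.   336.43 162.62]]
side 10 [[ 21.   331.19 163.24]]
shift [-20.66   1.38   0.  ]
```

```bash
python3 - <<'E'
from box import *
im=cv2.imread("pics/top10.png")
print(im[178:194,250:256].mean((1,2)).round(0))
for v in(186.5,187.5,188.5):print(v,inbox(ray("top",[(252.2,v)],77)[0]+[3.8,5.1,0]))
# cover free edge beside catch and lip/handle
h=ray("top",[(220+175.5/5-.4,145+283/5-.4)],62+44)[0]+[3.8,5.1,0];print("handle",inbox(h))
s=state();print(s["t"],s["wrist_force"])
E
```

```text
[ 52.  69. 106. 125. 126. 126. 126. 127. 128. 108.  78.  97.  96.  97.
  97.  96.]
186.5 [62.08  1.93 15.  ]
187.5 [58.86  2.26 15.  ]
188.5 [55.64  2.59 15.  ]
handle [ 7.67 -3.86 44.  ]
26.6 [ 0.44 -0.02  0.23]
```

```bash
python3 -c "
from bench import *
print(close_job())"
```

```text
the job is handed in; nothing more can be done
None
```

The cover is back in the bay with its tab under the lip, the catch is slid over its free edge, and the job is handed in. It took about 27 s of the 53 s allowed, and no verdict was reported.

**What I did**
- I gripped the cover by its handle and brought it over the box tilted 13°, with the free edge raised.
- I slid the tab under the lip until it touched the bay's end wall. It stopped at the same place at two heights, which put the box about 3.4 mm farther from the robot than the pictures had.
- I backed off about 2 mm and lowered the free edge in steps. With the cover flat, I set it down until it touched the seat at about 5 N with almost no moment, and then released it.
- I pushed the catch by its knob with closed fingers and moved the arm clear.

**Last checks**
- **Cover:** it looks flat and flush in both views. Its handle is at about x = 7.7 mm in the box, inside the 7–11 mm allowed. The same reading gave y of about -3.9 mm, close to the roughly 4 mm side clearance. That is a coarse reading of a few pixels.
- **Catch:** three pushes, the last stopping at a 16 N force change, all ended at the same point. The front edge measures about 59–60 mm, against 58 mm expected at full travel. The knob moved 21–22 mm by the pictures, which fits a catch that started nearly open and ran to its stop.
- **Rest of the table:** in the last top view everything else is where it was at the start, and the robot touches nothing.
- **Camera disagreement:** the two cameras differed by 6–8 mm in x and 5–6 mm in y. I settled this using the robot's base plate, a look at the closed fingertips and the wall contact.

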